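# Sort two stray pastel sticks and tip the tote

## Robot

A 6-joint arm with a two-finger parallel gripper is mounted at the origin on the work surface. World frame = base frame: x ahead of the robot, y to its left, z up, the work surface at z = 0. Lengths are in m, angles in rad, forces in N, time in s.
With the tool pointing down it reaches from about 0.275 to 0.725 m from the base axis. Payload 5.6 kg.
Tool frame: the origin (TCP) lies midway between the tips of the shut fingers; the grasp point (between the pads) lies 19 mm behind it; z points along the fingers, y is the line along which they close (so a half turn about z gives the same grasp; the last joint's range is limited). The gripper opens to 85 mm and grips with 20 to 120 N. Pads are 22 mm wide; open, the fingers measure 114 mm over their backs; the gripper's body (76 mm by 85 mm) begins 54 mm behind the grasp point. The pads swing forward as they close: fully open they stand 13 mm farther back than shut.
Start: joints at [1.625, 0.255, 0.108, 0, -1.424, -0.285], TCP at [0.126, 0.535, 0.231] pointing down, gripper open.
Joint ranges: [-2.95, 2.95], [-1.21, 1.97], [-1.09, 1.5], [-2.87, 1.71], [-2.94, -0.07], [-3.05, 3.05]. Speed limits (rad/s): [2.57, 2.57, 3.14, 3.14, 3.14, 3.14].

## Interface

Orientations are given as [roll, pitch, yaw] about the fixed x, y, z axes, in that order (R = Rz(yaw) Ry(pitch) Rx(roll)).
In Python, from cell import monitor, vision, manip gives the robot as it stands.
- The arm moves only by the tool send_rows, never from a script. Its argument "commands" is a list of rows, each a list of 6 numbers: the shift along the tool's x, y, z in cm, then the turn, a rotation vector about the tool's x, y, z in rad. In form: [[x, y, z, ax, ay, az], ...]. A call has 1 to 20 rows; each row is the pose to reach, as a shift and turn from the pose commanded when the call began, along the tool's axes at that moment; what a row does not reach only later rows make up. A row lasts 1/12 s, in which the tool goes at most 41.7 mm and 7.16 degrees, less where a joint would pass 70% of its speed; a pose out of reach is approached as far as the arm can. A call with a gripper value outside its range is refused whole. "fingers" is the gripper command: -1 is fully open, 1 is shut, values between are in proportion, set as the call begins (left out, the last holds). The fingers move at their own pace and stop on an object; the grip force is fixed at half the most. Time passes only in rows, so rows that repeat a pose let the fingers close. It gives the time, the measured TCP pose, the force, the opening and the grip force at its end, in the units of the state.
- monitor.get_state(): the state, without advancing time (a new reading comes with each control period).
- vision.snapshot(name): name is "scene" or "top"; returns the picture (480x640x3 uint8, red, green, blue); there is no depth.
- vision.calibration(name): a dict with "intrinsics" (3x3 intrinsics, pixels), "origin" and "rotation" of the camera in the world. Camera axes: x right, y down, z forward; pixel columns grow to the right and rows downward; lengths in m; the calibration is good to about 2 mm. A picture is of the moment at which its call begins. calibration takes no time and is no camera call.
- manip.sign_off(): hands the job in; it is judged then, once.
The state is a dict: "clock": time; "q": joint angles; "qd": joint speeds; "joint_efforts": joint torques, N m; "tool_pos": TCP position; "tool_rot": TCP orientation; "force": force on the tool from outside, world axes, zero at the start; "torque": the same for the moment, N m; "width": finger opening in m; "gripper_force": force on a finger pad.
Only numpy, scipy, OpenCV 4.12 (cv2) and the standard library are available. Lean on these libraries where they do the work, as an engineer would, in place of code of your own. Each camera call takes 0.05 s, during which the arm holds its last target. There are 200 camera calls.

## Task

Sort the two stray green pastel sticks lying on the table by length: first lay the long one flat in the gap in its row in the wooden pastel box and put the short one in the blue tote with the other short sticks, letting go of both, while the tote still stands level on the table. Then pick up the tote, best by its black handle bar, hold it well clear of the table and tilt it until all three short sticks have slid together into the corner painted red, and finish while still holding it up, tilted and motionless, with nothing else touching it. Leave everything else where it is.

Things in the scene. Friction and masses are not known exactly. Their poses are not given: they have to be found in the camera images.
- tote: Open blue tote with white inside, loose, 0.26 to 0.42 kg: outside 206 (its x) x 156 (its y) x 45 mm high, walls 4 mm, floor 5 mm thick; the walls hold the sticks in up to 50 degrees of tilt. Origin: centre of its underside, z up.
- tote_handle (a point): Centre of the tote's rigid black handle bar, 77 mm above the tote's underside, over its middle. The bar runs straight along the tote's x over its whole length, 12 mm thick (along the tote's y) and 22 mm high (66 to 88 mm above the tote's underside), free air below it except a 6 mm post at each end.
- tote_red_corner (a point): Inner corner of the tote's floor at its +x, +y end: the corner painted red on walls, rim and floor (a 45 mm patch). Same axes as the tote. Slick enamel inside, friction about 0.15: the waxy sticks slide on the floor from 7 to 10 degrees of tilt and go on along the walls and each other; about 30 degrees straight towards this corner (low side midway between the tote's +x and +y), held for a second, gathers them.
- tote_red_foot (a point): Outer underside corner of the tote below the red corner: its lowest point when it is tilted to the red corner.
- short_1: Stray short pastel stick on the table: green, rigid, square section 16 x 16 mm, 30 mm long along its x, 14 g. Origin: centre of its underside.
- short_2: Short stick of the same size and colour, lying in the tote at the start, in the half away from the red corner (tote -y half). Origin: centre of the face that is its underside at the start.
- short_3: As short_2; the other short stick lying in the tote's -y half at the start.
- long_1: Stray long pastel stick on the table: same green and section 16 x 16 mm, but 65 mm long along its x, 30 g. Origin: centre of its underside. The two strays may lie in either place.
- pastel_box: Low wooden pastel box, fixed: 166 (its x) x 120 (its y) x 8 mm, origin at the centre of its underside. Two rows along its x at y = +30 and -30 mm, each a 24 mm wide channel between ridges 5 mm wide and 4 mm high (up to z = 12 mm). The -y row is full with two dark grey long sticks; the +y row has one green long stick in its +x half and a gap in its -x half. Those three sticks are fixed.
- row_gap (a point): Centre of the gap, on the channel's floor 8 mm above the table; x runs along the row. Free room: 80 mm along the row, 24 mm across, for the 65 x 16 mm stick. Either end of the stick may come first.
- paint_tub: Bystander, to be left alone: white closed plastic paint tub, 116 mm across, 109 mm high. Origin: centre of its underside.
- water_glass: Bystander, to be left alone: clear drinking glass, 66 mm across, 85 mm high. Origin: centre of its underside.
- paint_tube: Bystander, to be left alone: dark grey paint tube with a white cap lying flat, about 130 x 42 x 27 mm. Origin: centre of its underside.
- ink_jar: Bystander, to be left alone: small blue jar with a black cap, 40 mm across, 48 mm high. Origin: centre of its underside.
- flat_brush: Bystander, to be left alone: flat brush with a red handle lying on the table, 175 x 16 x 10 mm. Origin: centre of its underside.
There are look-alikes about, which are no part of the job. Leave any grey look-alike of the long_1 alone. Several things have the shape of the pastel_box; the one meant has the colours described above.

How it is judged:
By the outcome, as a careful person would: the job done as asked, in the order asked, and still so for the second after the job is handed in, while the arm keeps its last pose, push and grip.
It also fails if it takes over 67 s, if anything falls off the work surface, if the arm or the gripper's body presses on something with over 40 N, if the wrist force passes 120 N, or if a joint passes its speed limit or range.

## Working session

There is one attempt and no reset: what is moved stays moved. The work goes in short steps, Python scripts to look and compute and a tool call to move; the robot and the scene stay as the last step left them, time stands still between calls to the robot, and variables do not carry over. Pictures are saved under pics/ and viewed, at most 10 in all, crops included, and the job is handed in when it is done.

Besides the shell and the picture viewer there is one more tool, called by a JSON object that holds its "api" and its "payload", one argument or row to a line. send_rows: Moves the arm, as the interface text tells. Its arguments: {"type":"object","properties":{"commands":{"type":"array"},"fingers":{"type":"number"}},"required":["commands"]}

```bash
mkdir -p pics; ls; python3 - <<'E'
from cell import monitor, vision, manip
import cv2, numpy as np
for n in ("top","scene"):
    im=vision.snapshot(n); cv2.imwrite(f"pics/{n}0.png",im[:,:,::-1])
    c=vision.calibration(n); print(n,{k:np.round(v,4).tolist() for k,v in c.items()})
s=monitor.get_state(); print({k:np.round(v,3).tolist() for k,v in s.items()})
E
```

```text
pics
top {'intrinsics': [[494.5202, 0.0, 318.9546], [0.0, 494.5202, 239.8983], [0.0, 0.0, 1.0]], 'origin': [0.2434, 0.0976, 1.4792], 'rotation': [-2.9535, -0.0081, -1.5986]}
scene {'intrinsics': [[601.9308, 0.0, 322.7813], [0.0, 601.9308, 247.016], [0.0, 0.0, 1.0]], 'origin': [1.0255, -0.4972, 1.1193], 'rotation': [-2.49, 0.0086, 0.6851]}
{'clock': 0.1, 'q': [1.625, 0.256, 0.107, -0.0, -1.424, -0.285], 'qd': [-0.002, -0.001, 0.003, 0.001, -0.001, -0.001], 'joint_efforts': [-0.002, -38.76, 23.847, 5.378, -0.004, 0.0], 'tool_pos': [0.126, 0.535, 0.231], 'tool_rot': [3.14, -0.0, -0.231], 'force': [-0.283, 0.118, -0.129], 'torque': [0.025, -0.047, 0.062], 'gripper_force': 0.0, 'width': 0.085}
```

View pics/top0.png

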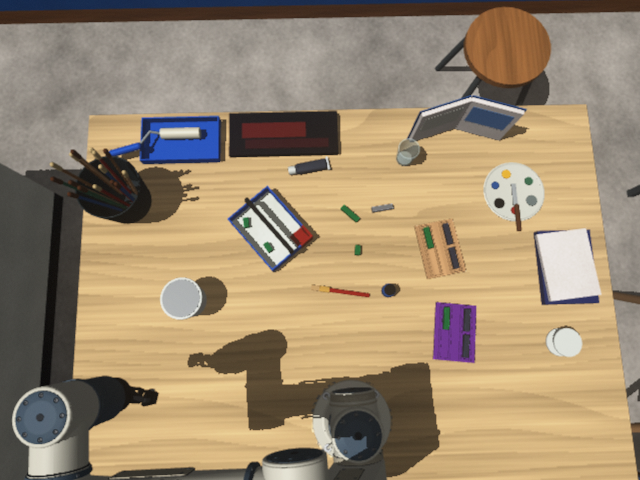

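View pics/scene0.png

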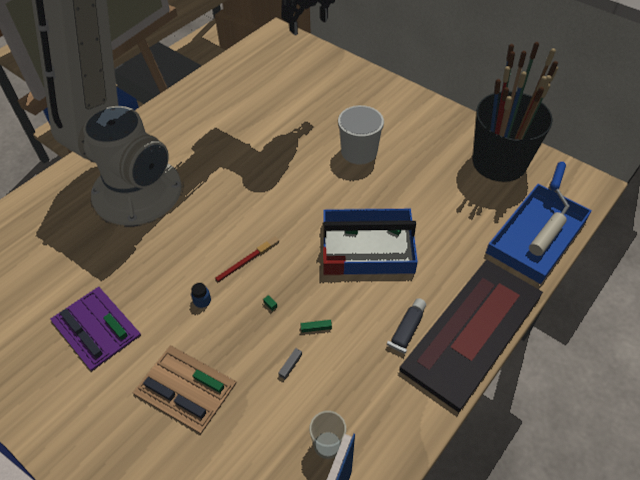

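The top view shows the tote at about (272,228) with its red corner at (303,236), the long stray at (350,213), the short stray at (358,250), and the grey look-alike at (382,208). The wooden box is at (440,248), with its gap near (436,262). The purple box is a decoy. The scene view agrees.

```bash
cat > h.py <<'E'
import cv2, numpy as np
from scipy.spatial.transform import Rotation as R
from cell import monitor, vision, manip
def cam(n):
    c=vision.calibration(n); return np.array(c["intrinsics"]),np.array(c["origin"]),R.from_euler("xyz",c["rotation"]).as_matrix()
def ray(n,px,z):
    K,o,M=cam(n); px=np.atleast_2d(np.array(px,float))
    d=(M@np.linalg.inv(K)@np.c_[px,np.ones(len(px))].T).T
    return o+d*((z-o[2])/d[:,2])[:,None]
def proj(n,P):
    K,o,M=cam(n); q=(K@M.T@(np.atleast_2d(P)-o).T).T; return q[:,:2]/q[:,2:]
def mask(im,lo,hi): return cv2.inRange(cv2.cvtColor(im,cv2.COLOR_RGB2HSV),lo,hi)
def blobs(n,m,z,amin=25,off=(0,0)):
    """world-plane footprint of each blob: centroid, long axis deg, size mm"""
    out=[]
    for c in cv2.findContours(m,cv2.RETR_EXTERNAL,cv2.CHAIN_APPROX_NONE)[0]:
        k=np.zeros_like(m); cv2.drawContours(k,[c],-1,255,-1); v,u=np.nonzero(k)
        if len(u)<amin: continue
        P=ray(n,np.c_[u,v],z)[:,:2]; w,V=np.linalg.eigh(np.cov(P.T))
        out.append((np.round([u.mean(),v.mean()],1).tolist(),np.round(P.mean(0),4).tolist(),round(np.degrees(np.arctan2(V[1,1],V[0,1]))%180,1),np.round(np.sqrt(12*w[::-1])*1000).tolist()))
    return out
E
python3 - <<'E'
from h import *
for n in ("top","scene"):
    im=vision.snapshot(n); bgr=im[:,:,::-1]
    print(n,"green");[print(b) for b in blobs(n,mask(im,(45,90,25),(85,255,255)),.008)]
    print("red");[print(b) for b in blobs(n,mask(im,(0,150,80),(5,255,255)),.03)]
    print("blue");[print(b) for b in blobs(n,mask(im,(105,120,40),(125,255,255)),.045,100)]
    x,y,w,h=(225,180,250,140) if n=="top" else (130,195,300,240)
    s=3.1 if n=="top" else 2.4
    cv2.imwrite(f"pics/{n}1.png",cv2.resize(bgr[y:y+h,x:x+w],None,fx=s,fy=s,interpolation=cv2.INTER_CUBIC))
    d=mask(im,(0,0,0),(179,110,75)); print("dark");[print(b) for b in blobs(n,d,.016) if b[3][0]<90]
E
```

```text
top green
([446.2, 317.7], [0.2801, -0.2904], np.float64(172.4), [64.0, 17.0])
([357.4, 249.5], [0.4904, -0.0373], np.float64(170.1), [29.0, 17.0])
([267.6, 246.6], [0.5065, 0.2334], np.float64(31.9), [29.0, 15.0])
([428.2, 237.4], [0.5222, -0.2539], np.float64(9.8), [64.0, 18.0])
([245.9, 222.2], [0.5836, 0.299], np.float64(3.5), [29.0, 15.0])
([349.7, 213.0], [0.6043, -0.0186], np.float64(46.8), [64.0, 18.0])
([528.3, 180.6], [0.6935, -0.578], np.float64(55.9), [18.0, 17.0])
red
([349.0, 292.2], [0.3607, -0.0053], np.float64(80.3), [116.0, 9.0])
([302.6, 235.3], [0.5341, 0.1268], np.float64(33.4), [44.0, 43.0])
([273.8, 129.6], [0.8719, 0.2089], np.float64(89.9), [190.0, 44.0])
blue
([278.0, 203.2], [0.6312, 0.198], np.float64(51.0), [184.0, 47.0])
([177.3, 141.3], [0.8346, 0.5033], np.float64(93.3), [282.0, 152.0])
([183.2, 3.0], [1.3085, 0.4954], np.float64(89.4), [1453.0, 27.0])
dark
([39.6, 417.1], [0.0358, 0.8761], np.float64(123.3), [17.0, 17.0])
([315.9, 400.5], [0.0581, 0.0996], np.float64(148.2), [39.0, 9.0])
([634.0, 388.6], [0.0646, -0.8115], np.float64(139.0), [49.0, 34
[... 1830 characters left out ...]
p.float64(8.2), [68.0, 23.0])
([158.9, 389.2], [0.4573, -0.3243], np.float64(8.2), [69.0, 22.0])
([206.1, 385.9], [0.5243, -0.261], np.float64(9.9), [68.0, 5.0])
([288.7, 369.7], [0.6276, -0.1325], np.float64(93.5), [77.0, 12.0])
([395.2, 350.9], [0.7685, 0.0351], np.float64(11.1), [39.0, 14.0])
([315.2, 331.3], [0.613, -0.0324], np.float64(46.1), [68.0, 9.0])
([268.9, 308.0], [0.4998, -0.0513], np.float64(2.7), [32.0, 14.0])
([196.4, 308.5], [0.3796, -0.1498], np.float64(15.8), [33.0, 23.0])
([198.5, 290.1], [0.3489, -0.1143], np.float64(140.9), [35.0, 28.0])
([538.6, 248.3], [0.8732, 0.4564], np.float64(77.2), [84.0, 29.0])
([559.2, 196.5], [0.8383, 0.6331], np.float64(143.2), [60.0, 6.0])
```

View pics/top1.png

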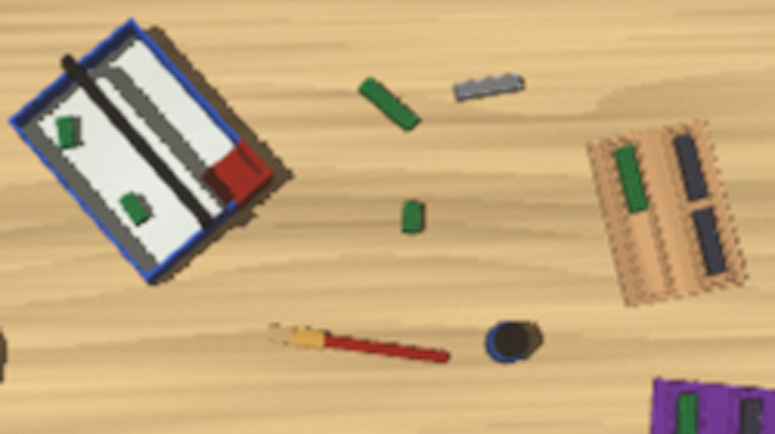

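View pics/scene1.png

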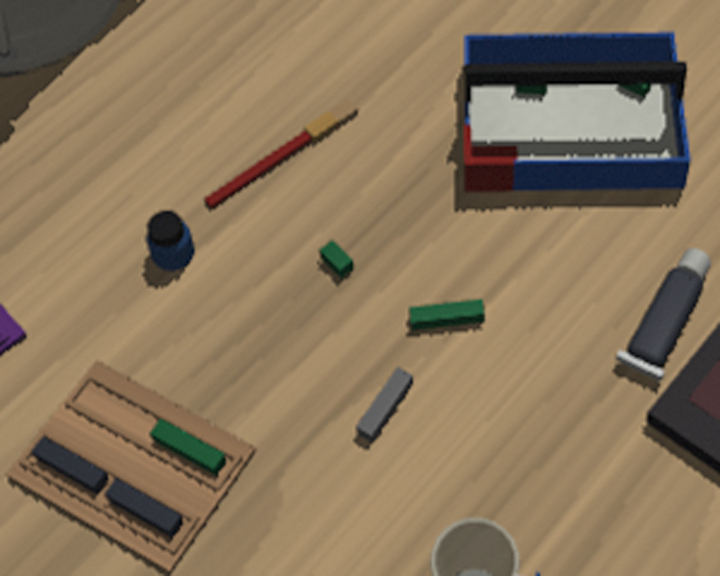

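The crops show clear views. The tote's rim corners in the top crop are at (133,20), (10,122), (152,283) and (270,175, red). The bar runs (67,60)–(208,224), and the row gap is left-bottom in the box. Next I measure the bar and work out the first moves.

```bash
cat >> h.py <<'E'
def row(pos,yaw,pitchroll=None,f=None):
    """row (cm, rotvec) from the commanded pose f=(pos,yaw deg) (tool down) or the measured one"""
    s=monitor.get_state()
    p0=np.array(f[0] if f else s["tool_pos"]); R0=R.from_euler("xyz",[np.pi,0,np.radians(f[1])] if f else s["tool_rot"])
    R1=R.from_euler("xyz",[np.pi,0,np.radians(yaw)])
    return np.round(np.r_[R0.inv().apply(np.array(pos)-p0)*100,(R0.inv()*R1).as_rotvec()],3).tolist()
E
python3 - <<'E'
from h import *
rims={"top":np.array([[133,20],[10,122],[152,283],[270,175]])/3.1+[225,180],"scene":np.array([[688,165],[675,35],[465,35],[463,165]])/2.4+[130,195]}
for n in rims:
    im=vision.snapshot(n); print(n,"rim",np.round(ray(n,rims[n],.045)[:,:2],4).tolist(),ray(n,rims[n],.045).mean(0).round(4))
    k=np.zeros(im.shape[:2],np.uint8); cv2.fillConvexPoly(k,np.int32(rims[n]),255); k=cv2.dilate(k,np.ones((9,9)))
    d=mask(im,(0,0,0),(179,110,50))&k
    for b in blobs(n,d,.077,40): print(b)
E1=0
print(row([.603,-.018,.10],-133.2), row([.603,-.018,.007],-133.2))
E
```

```text
top rim [[0.6838, 0.2276], [0.5852, 0.3462], [0.4263, 0.212], [0.5269, 0.0984]] [0.5555 0.2211 0.045 ]
([264.2, 219.9], [0.5734, 0.2365], np.float64(39.8), [188.0, 9.0])
scene rim [[0.6895, 0.225], [0.5918, 0.3479], [0.4314, 0.2188], [0.5294, 0.0958]] [0.5605 0.2219 0.045 ]
([369.3, 225.4], [0.5581, 0.2253], np.float64(39.7), [210.0, 29.0])
[59.117, 42.932, 13.129, 0.0, -0.001, 2.094] [59.117, 42.926, 22.429, 0.0, -0.001, 2.094]
```

{"api": "send_rows", "payload": {
  "commands": [
    [59.1,42.9,13,0,0,2.094],
    [59.1,42.9,13,0,0,2.094],
    [59.1,42.9,13,0,0,2.094],
    [59.1,42.9,13,0,0,2.094],
    [59.1,42.9,13,0,0,2.094],
    [59.1,42.9,13,0,0,2.094],
    [59.1,42.9,13,0,0,2.094],
    [59.1,42.9,13,0,0,2.094],
    [59.1,42.9,13,0,0,2.094],
    [59.1,42.9,13,0,0,2.094],
    [59.1,42.9,13,0,0,2.094],
    [59.1,42.9,13,0,0,2.094],
    [59.1,42.9,13,0,0,2.094],
    [59.1,42.9,13,0,0,2.094],
    [59.1,42.9,13,0,0,2.094],
    [59.1,42.9,13,0,0,2.094],
    [59.1,42.9,13,0,0,2.094],
    [59.1,42.9,13,0,0,2.094],
    [59.1,42.9,13,0,0,2.094],
    [59.1,42.9,13,0,0,2.094]
  ],
  "fingers": 0.2
}}

```text
clock: 1.97
tool_pos: [0.6032, -0.0191, 0.0999]
tool_rot: [3.14, -0.002, -2.328]
force: [-0.1, 0.4, 0.2]
width: 0.0342
gripper_force: 0.0
```

{"api": "send_rows", "payload": {
  "commands": [
    [0,0,3,0,0,0],
    [0,0,6,0,0,0],
    [0,0,8,0,0,0],
    [0,0,9,0,0,0],
    [0,0,9.3,0,0,0],
    [0,0,9.3,0,0,0],
    [0,0,9.3,0,0,0]
  ]
}}

```text
clock: 2.55
tool_pos: [0.604, -0.0169, 0.0099]
tool_rot: [-3.14, 0.002, -2.324]
force: [1.1, -0.5, 0.9]
width: 0.0344
gripper_force: 0.0
```

{"api": "send_rows", "payload": {
  "commands": [
    [0,0,0,0,0,0],
    [0,0,0,0,0,0],
    [0,0,0,0,0,0],
    [0,0,0,0,0,0],
    [0,0,0,0,0,0],
    [0,0,0,0,0,0]
  ],
  "fingers": 1
}}

```text
clock: 3.05
tool_pos: [0.6042, -0.0172, 0.0102]
tool_rot: [-3.139, 0.002, -2.324]
force: [-1.1, 1.9, 6.7]
width: 0.0138
gripper_force: 59.1
```

{"api": "send_rows", "payload": {
  "commands": [
    [0,0,-1,0,0,0],
    [0,0,-4,0,0,0],
    [0,0,-8,0,0,0],
    [0,0,-11,0,0,0],
    [0,0,-11,0,0,0]
  ]
}}

```text
clock: 3.47
tool_pos: [0.6072, -0.0176, 0.1271]
tool_rot: [-3.132, 0.01, -2.324]
force: [0.4, -0.6, 1.1]
width: 0.0135
gripper_force: 58.7
```

```bash
python3 - <<'E'
from h import *
for n in ("scene","top"):
    im=vision.snapshot(n); 
    print(n);[print(b) for b in blobs(n,mask(im,(45,90,25),(85,255,255)),.118)]
    if n=="scene":cv2.imwrite("pics/s2.png",cv2.resize(im[200:400,150:450,::-1],None,fx=2.5,fy=2.5))
print(monitor.get_state()["tool_pos"])
print(row([.4468,-.2640,.118],-170.1))
E
```

```text
scene
([208.1, 380.6], [0.5661, -0.2735], np.float64(9.0), [61.0, 16.0])
([115.2, 326.1], [0.3471, -0.3068], np.float64(172.8), [65.0, 14.0])
([270.0, 302.5], [0.5415, -0.0817], np.float64(164.8), [31.0, 16.0])
([305.8, 297.7], [0.5889, -0.0293], np.float64(79.6), [23.0, 22.0])
([328.7, 295.8], [0.6212, 0.0025], np.float64(115.1), [24.0, 14.0])
([395.2, 231.3], [0.6291, 0.2184], np.float64(29.7), [22.0, 11.0])
([351.4, 231.8], [0.5573, 0.1586], np.float64(41.8), [23.0, 9.0])
top
([446.0, 317.9], [0.2767, -0.2606], np.float64(173.8), [57.0, 13.0])
([357.4, 249.5], [0.4719, -0.0272], np.float64(173.1), [27.0, 16.0])
([267.6, 246.7], [0.4865, 0.2232], np.float64(34.0), [26.0, 13.0])
([428.2, 237.4], [0.5013, -0.2276], np.float64(10.0), [59.0, 17.0])
([245.9, 222.2], [0.5582, 0.2839], np.float64(3.5), [27.0, 14.0])
([358.0, 207.3], [0.5935, -0.034], np.float64(57.5), [18.0, 13.0])
([528.2, 180.6], [0.6598, -0.5272], np.float64(77.5), [17.0, 16.0])
[ 0.60391848 -0.01716462  0.12076373]
[28.749, -5.447, 0.182, -0.001, 0.004, 0.644]
```

View pics/s2.png

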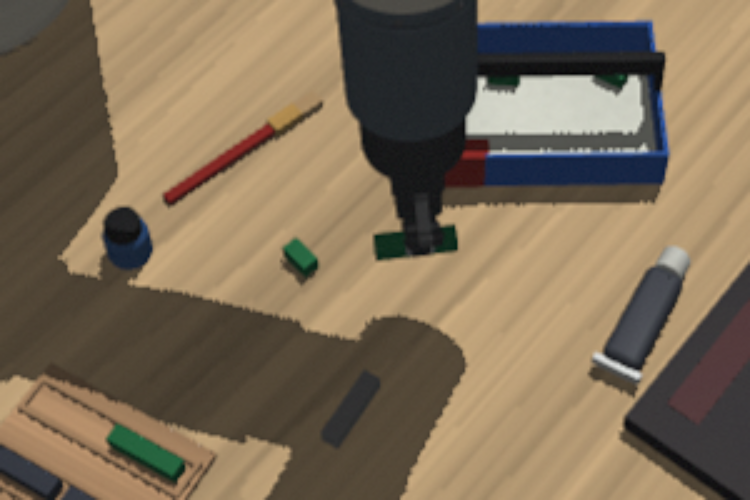

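The stick is held near its centre, level, with its ends at (375,245) and (457,238) in the crop. Next I carry it to the gap.

{"api": "send_rows", "payload": {
  "commands": [
    [2,-0.4,0,0,0,0.05],
    [5,-1,0,0,0,0.12],
    [8.5,-1.6,0,0,0,0.2],
    [12,-2.3,0,0,0,0.28],
    [15.5,-2.9,0,0,0,0.36],
    [19,-3.6,0,0,0,0.44],
    [22.5,-4.3,0,0,0,0.52],
    [25.5,-4.9,0,0,0,0.58],
    [27.7,-5.3,0,0,0,0.625],
    [28.7,-5.45,0,0,0,0.644],
    [28.7,-5.45,0,0,0,0.644],
    [28.7,-5.45,0,0,0,0.644],
    [28.7,-5.45,0,0,0,0.644]
  ]
}}

```text
clock: 4.65
tool_pos: [0.4465, -0.2632, 0.1179]
tool_rot: [3.141, -0.001, -2.968]
force: [0.3, 0.5, 0.6]
width: 0.0137
gripper_force: 58.7
```

```bash
python3 - <<'E'
from h import *
s=monitor.get_state(); print(s["tool_pos"],s["tool_rot"])
print(row([.4468,-.2640,.019],-170.1))
E
```

```text
[ 0.44647609 -0.26321483  0.11789595] [ 3.14102525e+00 -5.31429727e-04 -2.96763930e+00]
[-0.024, -0.089, 9.89, 0.001, -0.001, 0.001]
```

{"api": "send_rows", "payload": {
  "commands": [
    [0,-0.05,2,0,0,0],
    [0,-0.05,5,0,0,0],
    [0,-0.05,7.5,0,0,0],
    [0,-0.05,8.8,0,0,0],
    [0,-0.05,9.4,0,0,0],
    [0,-0.05,9.7,0,0,0],
    [0,-0.05,9.9,0,0,0],
    [0,-0.05,9.9,0,0,0],
    [0,-0.05,9.9,0,0,0]
  ]
}}

```text
clock: 5.4
tool_pos: [0.4472, -0.2645, 0.0202]
tool_rot: [-3.141, 0.002, -2.968]
force: [-0.9, 0.3, -0.6]
width: 0.0137
gripper_force: 58.7
```

```bash
python3 - <<'E'
from h import *
n="scene"; im=vision.snapshot(n); 
for b in blobs(n,mask(im,(45,90,25),(85,255,255)),.016): print(b)
cv2.imwrite("pics/s3.png",cv2.resize(im[330:440,120:260,::-1],None,fx=5,fy=5))
E
```

```text
([208.1, 380.8], [0.5194, -0.251], np.float64(9.5), [67.0, 18.0])
([183.9, 366.3], [0.4591, -0.2596], np.float64(177.0), [42.0, 16.0])
([115.3, 326.2], [0.2784, -0.2875], np.float64(173.2), [72.0, 16.0])
([269.9, 302.5], [0.4921, -0.0395], np.float64(164.2), [34.0, 18.0])
([351.5, 231.8], [0.5097, 0.2257], np.float64(40.5), [25.0, 10.0])
([395.3, 231.2], [0.5888, 0.2916], np.float64(33.6), [24.0, 13.0])
```

View pics/s3.png

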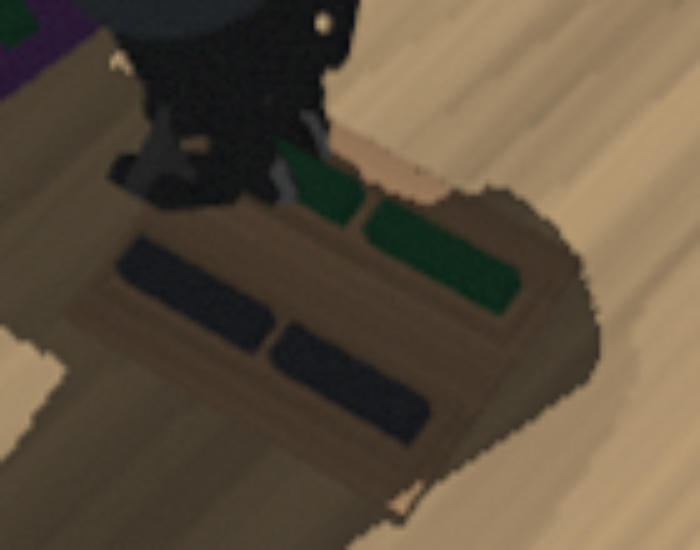

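The stick lies in line with its row, with a small clear gap to the fixed green stick. I lower it a little more and release.

{"api": "send_rows", "payload": {
  "commands": [
    [0,0,0.15,0,0,0],
    [0,0,0.2,0,0,0],
    [0,0,0.2,0,0,0]
  ]
}}

```text
clock: 5.7
tool_pos: [0.4469, -0.2646, 0.0182]
tool_rot: [-3.141, 0.001, -2.969]
force: [-0.6, 1.3, 4.2]
width: 0.0135
gripper_force: 59.3
```

{"api": "send_rows", "payload": {
  "commands": [
    [0,0,0,0,0,0],
    [0,0,0,0,0,0],
    [0,0,0,0,0,0],
    [0,0,-0.5,0,0,0],
    [0,0,-2,0,0,0],
    [0,0,-6,0,0,0],
    [0,0,-10,0,0,0],
    [0,0,-10,0,0,0]
  ],
  "fingers": 0.25
}}

```text
clock: 6.37
tool_pos: [0.4506, -0.2668, 0.1258]
tool_rot: [-3.133, 0.011, -2.967]
force: [1.3, -0.9, 0.9]
width: 0.0323
gripper_force: 0.0
```

```bash
python3 - <<'E'
from h import *
s=monitor.get_state(); print(s["tool_pos"],s["tool_rot"])
print(row([.4895,-.0367,.12],-191))
E
```

```text
[ 0.45059987 -0.26679889  0.12582343] [-3.13287068  0.01115873 -2.96717461]
[-7.817, 21.991, 0.478, -0.007, 0.013, 0.366]
```

{"api": "send_rows", "payload": {
  "commands": [
    [-0.7,2,0,0,0,0.03],
    [-2,5,0,0,0,0.08],
    [-3.2,8.5,0,0,0,0.15],
    [-4.5,12,0,0,0,0.22],
    [-5.8,16,0,0,0,0.28],
    [-7,19,0,0,0,0.33],
    [-7.8,21,0,0,0,0.36],
    [-8.1,21.8,0,0,0,0.366],
    [-8.1,21.8,0,0,0,0.366],
    [-8.1,21.8,0,0,0,0.366],
    [-8.1,21.8,0,0,0,0.366]
  ]
}}

```text
clock: 7.28
tool_pos: [0.4884, -0.0366, 0.1173]
tool_rot: [-3.141, -0.0, 2.948]
force: [-0.6, -1.4, 0.2]
width: 0.0319
gripper_force: 0.0
```

```bash
python3 - <<'E'
from h import *
s=monitor.get_state(); print(s["tool_pos"],s["tool_rot"])
for n in("scene","top"):
  im=vision.snapshot(n); print(n)
  for b in blobs(n,mask(im,(45,90,15),(85,255,255)),.016 if 0 else .008): print(b)
  if n=="scene": cv2.imwrite("pics/s4.png",cv2.resize(im[270:440,120:300,::-1],None,fx=3.5,fy=3.5))
print(row([.4895,-.0367,.009],-191))
E
```

```text
[ 0.48838821 -0.0365815   0.11731039] [-3.14138855e+00 -2.14757405e-04  2.94805582e+00]
scene
([208.1, 380.7], [0.5156, -0.2491], np.float64(8.9), [69.0, 18.0])
([177.4, 363.6], [0.4402, -0.2622], np.float64(8.8), [69.0, 18.0])
([115.3, 326.2], [0.2732, -0.2859], np.float64(173.2), [72.0, 16.0])
([269.9, 302.8], [0.4888, -0.037], np.float64(167.3), [33.0, 17.0])
([351.3, 231.7], [0.5054, 0.2307], np.float64(36.1), [26.0, 10.0])
([395.4, 231.2], [0.5856, 0.2975], np.float64(32.8), [24.0, 13.0])
top
([446.1, 317.1], [0.2816, -0.2903], np.float64(171.5), [64.0, 16.0])
([434.3, 261.8], [0.4468, -0.2671], np.float64(9.9), [64.0, 19.0])
([267.6, 246.7], [0.5062, 0.2334], np.float64(34.0), [28.0, 14.0])
([428.1, 237.8], [0.5208, -0.2535], np.float64(11.1), [64.0, 17.0])
([245.9, 222.2], [0.5836, 0.299], np.float64(3.5), [29.0, 15.0])
([528.2, 180.6], [0.6935, -0.5777], np.float64(77.5), [19.0, 17.0])
[-0.111, 0.031, 10.828, -0.0, -0.0, -0.002]
```

View pics/s4.png

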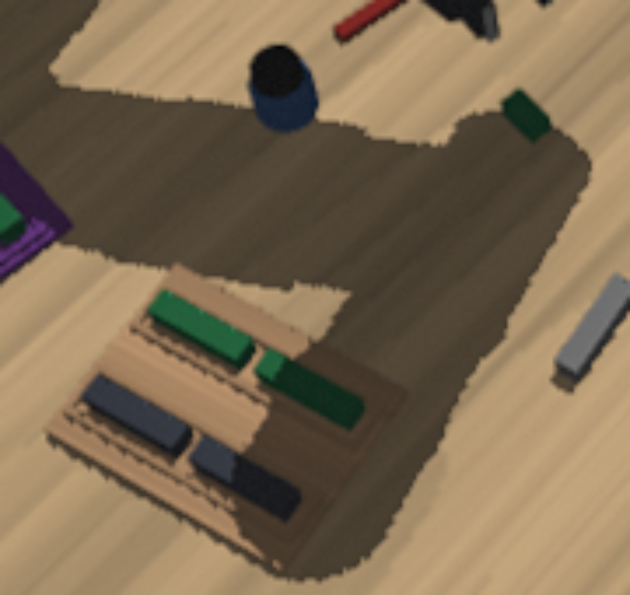

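The long stick lies flat in the gap at crop (200,328), in line with its row. Now I pick up the short one.

{"api": "send_rows", "payload": {
  "commands": [
    [-0.1,0,3,0,0,0],
    [-0.1,0,6,0,0,0],
    [-0.1,0,9,0,0,0],
    [-0.1,0,10.3,0,0,0],
    [-0.1,0,10.8,0,0,0],
    [-0.1,0,10.8,0,0,0],
    [-0.1,0,10.8,0,0,0]
  ]
}}

```text
clock: 7.97
tool_pos: [0.4903, -0.0364, 0.0101]
tool_rot: [3.142, 0.001, 2.948]
force: [-0.0, 0.2, 0.3]
width: 0.0319
gripper_force: 0.0
```

{"api": "send_rows", "payload": {
  "commands": [
    [0,0,0,0,0,0],
    [0,0,0,0,0,0],
    [0,0,0,0,0,0],
    [0,0,0,0,0,0],
    [0,0,0,0,0,0],
    [0,0,0,0,0,0]
  ],
  "fingers": 1
}}

```text
clock: 8.47
tool_pos: [0.491, -0.0359, 0.0109]
tool_rot: [3.141, 0.003, 2.949]
force: [-0.8, -0.9, 7.3]
width: 0.0136
gripper_force: 59.1
```

{"api": "send_rows", "payload": {
  "commands": [
    [0,0,-1,0,0,0],
    [0,0,-4,0,0,0],
    [0,0,-8,0,0,0],
    [0,0,-12,0,0,0],
    [0,0,-16,0,0,0],
    [0,0,-17,0,0,0],
    [0,0,-17,0,0,0],
    [0,0,-17,0,0,0]
  ]
}}

```text
clock: 9.13
tool_pos: [0.4898, -0.0356, 0.1801]
tool_rot: [3.14, 0.002, 2.948]
force: [0.7, 0.4, -1.3]
width: 0.0136
gripper_force: 58.7
```

```bash
python3 - <<'E'
from h import *
s=monitor.get_state(); print(s["tool_pos"],s["tool_rot"])
a=np.radians(-140.2); x=np.array([np.cos(a),np.sin(a)]); y=np.array([-x[1],x[0]]); c=np.array([.558,.223])
t=c+y*.040; print(t); print(row([*t,.178],-230.2), row([*t,.035],-230.2))
E
```

```text
[ 0.4898346  -0.03561103  0.18005436] [3.14007260e+00 1.89484031e-03 2.94834114e+00]
[0.58360439 0.19226866]
[-4.826, 24.164, 0.251, 0.002, 0.001, 0.683] [-4.798, 24.143, 14.551, 0.002, 0.001, 0.683]
```

{"api": "send_rows", "payload": {
  "commands": [
    [-0.4,2,0,0,0,0.06],
    [-1,5,0,0,0,0.14],
    [-1.7,8.5,0,0,0,0.24],
    [-2.5,12.5,0,0,0,0.35],
    [-3.3,16.5,0,0,0,0.46],
    [-4,20,0,0,0,0.57],
    [-4.5,22.5,0,0,0,0.64],
    [-4.8,24.1,0,0,0,0.683],
    [-4.8,24.1,0,0,0,0.683],
    [-4.8,24.1,0,0,0,0.683],
    [-4.8,24.1,0,0,0,0.683],
    [-4.8,24.1,3,0,0,0.683],
    [-4.8,24.1,6.5,0,0,0.683],
    [-4.8,24.1,10,0,0,0.683],
    [-4.8,24.1,10,0,0,0.683],
    [-4.8,24.1,10,0,0,0.683]
  ]
}}

```text
clock: 10.47
tool_pos: [0.5818, 0.1897, 0.0783]
tool_rot: [-3.137, -0.0, 2.265]
force: [0.9, 1.1, 0.7]
width: 0.0135
gripper_force: 58.7
```

```bash
python3 - <<'E'
from h import *
s=monitor.get_state(); print(s["tool_pos"],s["tool_rot"],s["q"])
im=vision.snapshot("scene"); cv2.imwrite("pics/s5.png",cv2.resize(im[150:300,270:450,::-1],None,fx=3.5,fy=3.5))
E
```

```text
[0.58182489 0.18965595 0.07833874] [-3.13712946e+00 -1.29180719e-04  2.26493886e+00] [ 5.70427536e-01  4.62883224e-01  1.45398563e-02  4.67910851e-04
 -1.12689803e+00 -3.01807925e+00]
```

View pics/s5.png

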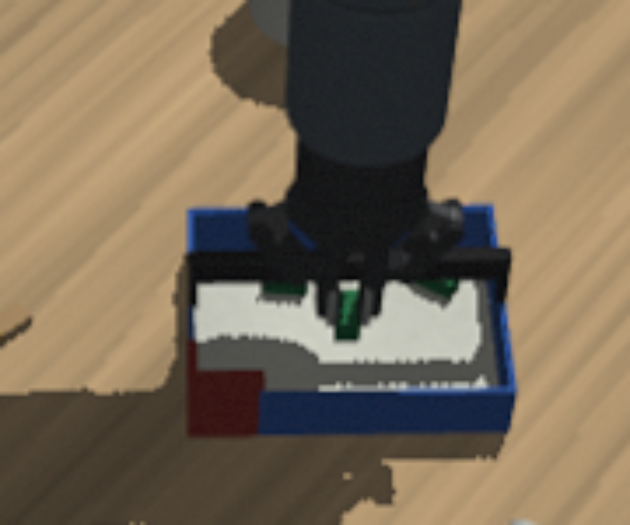

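The short stick hangs at crop (345,315), on the red-corner side of the bar and over the floor. I lower it and release.

{"api": "send_rows", "payload": {
  "commands": [
    [0,0,1.5,0,0,0],
    [0,0,3,0,0,0],
    [0,0,4,0,0,0],
    [0,0,4.7,0,0,0],
    [0,0,4.7,0,0,0],
    [0,0,4.7,0,0,0]
  ]
}}

```text
clock: 11.02
tool_pos: [0.5836, 0.1915, 0.0333]
tool_rot: [3.14, 0.001, 2.266]
force: [0.8, 0.5, -0.2]
width: 0.0137
gripper_force: 58.7
```

{"api": "send_rows", "payload": {
  "commands": [
    [0,0,0,0,0,0],
    [0,0,0,0,0,0],
    [0,0,0,0,0,0],
    [0,0,0,0,0,0],
    [0,0,-2,0,0,0],
    [0,0,-6,0,0,0],
    [0,0,-10,0,0,0],
    [0,0,-13,0,0,0],
    [0,0,-13,0,0,0],
    [0,0,-13,0,0,0]
  ],
  "fingers": 0.25
}}

```text
clock: 11.85
tool_pos: [0.5841, 0.192, 0.1651]
tool_rot: [3.136, 0.001, 2.265]
force: [-0.1, -0.3, -0.8]
width: 0.0322
gripper_force: 0.0
```

```bash
python3 - <<'E'
from h import *
s=monitor.get_state(); print(s["tool_pos"],s["tool_rot"],s["q"])
im=vision.snapshot("scene")
for b in blobs("scene",mask(im,(45,90,15),(85,255,255)),.013): print(b)
cv2.imwrite("pics/s6.png",cv2.resize(im[150:300,270:450,::-1],None,fx=3.5,fy=3.5))
for z in(.16,.058): print(row([.558,.2235,z],-140.2))
E
```

```text
[0.58411696 0.19202863 0.16506312] [3.13620397e+00 8.50027941e-04 2.26545072e+00] [ 5.71556821e-01  4.04607253e-01  1.53144206e-01  1.88100956e-04
 -1.31388101e+00 -3.01854010e+00]
([208.1, 380.7], [0.518, -0.2501], np.float64(8.9), [68.0, 18.0])
([177.4, 363.5], [0.4428, -0.2632], np.float64(8.9), [69.0, 18.0])
([115.3, 326.0], [0.276, -0.2867], np.float64(172.7), [72.0, 16.0])
([368.8, 255.3], [0.5812, 0.1978], np.float64(128.6), [30.0, 16.0])
([351.4, 231.6], [0.5078, 0.2278], np.float64(38.1), [26.0, 11.0])
([395.5, 231.2], [0.5878, 0.294], np.float64(34.1), [24.0, 13.0])
[4.047, 0.122, 0.284, 0.001, 0.001, -1.571]
[4.044, 0.108, 10.484, 0.001, 0.001, -1.571]
```

View pics/s6.png

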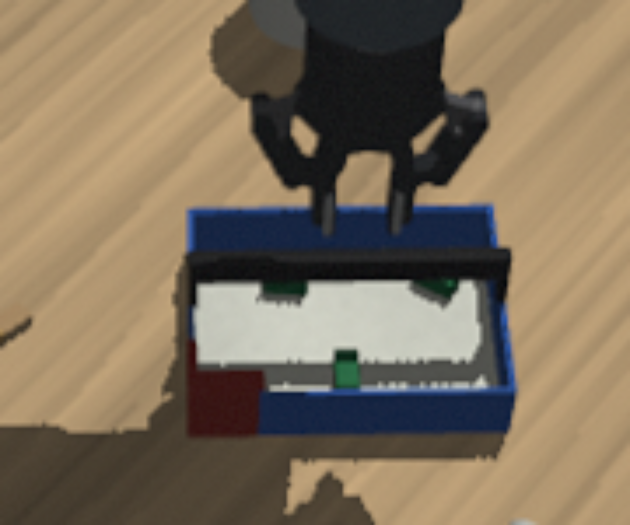

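The short stick lies on the tote's floor at crop (345,370), with the other two behind the bar. Now I go for the bar.

{"api": "send_rows", "payload": {
  "commands": [
    [1,0,0,0,0,-0.12],
    [2,0.05,0,0,0,-0.24],
    [3,0.1,0,0,0,-0.36],
    [4,0.1,0,0,0,-0.48],
    [4.05,0.1,0,0,0,-0.6],
    [4.05,0.1,0,0,0,-0.72],
    [4.05,0.1,0,0,0,-0.84],
    [4.05,0.1,0,0,0,-0.96],
    [4.05,0.1,0,0,0,-1.08],
    [4.05,0.1,0,0,0,-1.2],
    [4.05,0.1,0,0,0,-1.32],
    [4.05,0.1,0,0,0,-1.44],
    [4.05,0.1,0,0,0,-1.54],
    [4.05,0.1,0,0,0,-1.571],
    [4.05,0.1,0,0,0,-1.571],
    [4.05,0.1,0,0,0,-1.571]
  ]
}}

```text
clock: 13.23
tool_pos: [0.5572, 0.2228, 0.1609]
tool_rot: [3.141, -0.003, -2.448]
force: [0.3, 0.0, -0.1]
width: 0.0324
gripper_force: 0.0
```

```bash
python3 - <<'E'
from h import *
s=monitor.get_state(); print(s["tool_pos"],s["tool_rot"],s["q"])
print(row([.558,.2235,.058],-140.2))
E
```

```text
[0.55722605 0.22277219 0.16091815] [ 3.14117321e+00 -2.60021031e-03 -2.44824887e+00] [ 6.40362028e-01  3.83670997e-01  1.10881337e-01 -2.91743415e-04
 -1.30062545e+00 -1.51773688e+00]
[-0.133, 0.002, 10.292, 0.0, -0.003, -0.001]
```

{"api": "send_rows", "payload": {
  "commands": [
    [0,0,2,0,0,0],
    [0,0,5,0,0,0],
    [0,0,8,0,0,0],
    [0,0,9.7,0,0,0],
    [0,0,10.2,0,0,0],
    [0,0,10.2,0,0,0],
    [0,0,10.2,0,0,0]
  ]
}}

```text
clock: 13.82
tool_pos: [0.5585, 0.2233, 0.0611]
tool_rot: [-3.141, 0.001, -2.447]
force: [0.4, 1.0, 0.4]
width: 0.0322
gripper_force: 0.0
```

{"api": "send_rows", "payload": {
  "commands": [
    [0,0,0,0,0,0],
    [0,0,0,0,0,0],
    [0,0,0,0,0,0],
    [0,0,0,0,0,0],
    [0,0,0,0,0,0],
    [0,0,0,0,0,0],
    [0,0,0,0,0,0]
  ],
  "fingers": 1
}}

```text
clock: 14.4
tool_pos: [0.5588, 0.2238, 0.0622]
tool_rot: [-3.141, 0.003, -2.446]
force: [-1.5, 0.9, 6.2]
width: 0.0107
gripper_force: 60.1
```

{"api": "send_rows", "payload": {
  "commands": [
    [0,0,-0.3,0,0,0],
    [0,0,-1,0,0,0],
    [0,0,-2,0,0,0],
    [0,0,-3.5,0,0,0],
    [0.5,0,-5.5,0,0,0],
    [1,0,-7.5,0,0,0],
    [1.5,0,-9.5,0,0,0],
    [2,0,-11.5,0,0,0],
    [2.5,0,-13.5,0,0,0],
    [3,0,-15.5,0,0,0],
    [3.5,0,-17.5,0,0,0],
    [4,0,-19.5,0,0,0],
    [4.5,0,-21.5,0,0,0],
    [4.8,0,-23,0,0,0],
    [5,0,-24,0,0,0],
    [5,0,-24.5,0,0,0],
    [5,0,-24.5,0,0,0],
    [5,0,-24.5,0,0,0]
  ]
}}

```text
clock: 15.9
tool_pos: [0.5192, 0.1913, 0.3044]
tool_rot: [3.141, -0.001, -2.447]
force: [-0.2, -0.6, -3.4]
width: 0.0109
gripper_force: 58.8
```

```bash
python3 - <<'E'
from h import *
s=monitor.get_state(); print(s["tool_pos"],s["tool_rot"],s["q"],s["width"],s["force"],s["torque"])
R0=R.from_euler("xyz",s["tool_rot"]); a=np.radians(-140.2-0+45)
ax=np.cross([0,0,1],[np.cos(a),np.sin(a),0]); print("world axis",ax,"tool rotvec 32deg",R0.inv().apply(ax*np.radians(32)).round(3))
E
```

```text
[0.519201   0.19125135 0.304446  ] [ 3.14086842e+00 -1.15858909e-03 -2.44673487e+00] [ 6.35293275e-01  2.54893418e-01  2.91254649e-01 -6.54438596e-04
 -1.60835720e+00 -1.51125642e+00] 0.010890201837070073 [-0.19263997 -0.63803354 -3.3721242 ] [ 0.04971473 -0.02054403 -0.00157002]
world axis [ 0.9958844  -0.09063258  0.        ] tool rotvec 32deg [-0.395 -0.395 -0.001]
```

{"api": "send_rows", "payload": {
  "commands": [
    [0,0,0,-0.01,-0.01,0],
    [0,0,0,-0.03,-0.03,0],
    [0,0,0,-0.05,-0.05,0],
    [0,0,0,-0.075,-0.075,0],
    [0,0,0,-0.1,-0.1,0],
    [0,0,0,-0.125,-0.125,0],
    [0,0,0,-0.15,-0.15,0],
    [0,0,0,-0.175,-0.175,0],
    [0,0,0,-0.2,-0.2,0],
    [0,0,0,-0.225,-0.225,0],
    [0,0,0,-0.25,-0.25,0],
    [0,0,0,-0.275,-0.275,0],
    [0,0,0,-0.3,-0.3,0],
    [0,0,0,-0.325,-0.325,0],
    [0,0,0,-0.345,-0.345,0],
    [0,0,0,-0.365,-0.365,0],
    [0,0,0,-0.38,-0.38,0],
    [0,0,0,-0.39,-0.39,0],
    [0,0,0,-0.395,-0.395,0],
    [0,0,0,-0.395,-0.395,0]
  ]
}}

```text
clock: 17.57
tool_pos: [0.5195, 0.1906, 0.3052]
tool_rot: [2.725, 0.384, -2.53]
force: [-0.1, 0.1, -3.5]
width: 0.011
gripper_force: 58.8
```

{"api": "send_rows", "payload": {
  "commands": [
    [0,0,0,0,0,0],
    [0,0,0,0,0,0],
    [0,0,0,0,0,0],
    [0,0,0,0,0,0],
    [0,0,0,0,0,0],
    [0,0,0,0,0,0],
    [0,0,0,0,0,0],
    [0,0,0,0,0,0],
    [0,0,0,0,0,0],
    [0,0,0,0,0,0],
    [0,0,0,0,0,0],
    [0,0,0,0,0,0],
    [0,0,0,0,0,0],
    [0,0,0,0,0,0],
    [0,0,0,0,0,0],
    [0,0,0,0,0,0],
    [0,0,0,0,0,0],
    [0,0,0,0,0,0],
    [0,0,0,0,0,0],
    [0,0,0,0,0,0]
  ]
}}

```text
clock: 19.23
tool_pos: [0.5194, 0.1911, 0.3053]
tool_rot: [2.725, 0.384, -2.529]
force: [-0.3, -0.6, -3.2]
width: 0.011
gripper_force: 58.8
```

```bash
python3 - <<'E'
from h import *
s=monitor.get_state(); print(s["tool_pos"],s["tool_rot"],s["q"],s["width"])
t,c=vision.snapshot("top"),vision.snapshot("scene")
a=cv2.resize(t[150:330,220:420,::-1],(400,360)); b=cv2.resize(c[90:290,230:450,::-1],(396,360))
cv2.imwrite("pics/s7.png",np.hstack([cv2.resize(a,(400,360)),b]))
R0=R.from_euler("xyz",s["tool_rot"]); print("tilt",np.degrees(np.arccos(-R0.as_matrix()[2,2])))
E
```

```text
[0.51944667 0.19111897 0.30527822] [ 2.72545531  0.38413587 -2.52888516] [ 0.26951318  0.15215619  0.2183862  -0.52390001 -1.44019293 -1.12819583] 0.011016646397375393
tilt 32.00527070739709
```

View pics/s7.png

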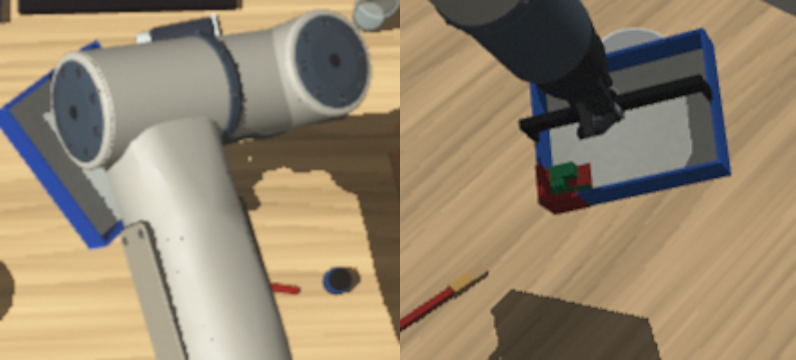

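```bash
python3 - <<'E'
from h import *
s=monitor.get_state(); T=R.from_euler("xyz",s["tool_rot"]); p=np.array(s["tool_pos"])
B=(T*R.from_euler("x",np.pi)).as_matrix(); o=p-B[:,2]*.062; K,co,M=cam("scene")
print("lowest z",(o+B@[.103,.078,0])[2])
im=vision.snapshot("scene"); m=mask(im,(45,90,15),(85,255,255)); m[:, :290]=0; m[290:]=0
v,u=np.nonzero(m); print(len(u))
d=(M@np.linalg.inv(K)@np.c_[u,v,np.ones(len(u))].T).T@B; c=(co-o)@B
for h in(.021,.013):
  P=c+d*((h-c[2])/d[:,2])[:,None]; P=P[:,:2]*1000; print(h,P.min(0).round(),P.max(0).round())
g=np.zeros((34,48),int); P=c+d*((.021-c[2])/d[:,2])[:,None]
for a in range(min(v),max(v)+1): print("".join("#" if m[a,b] else ("r" if im[a,b,0]>1.8*im[a,b,1] else ("b" if im[a,b,2]>1.6*im[a,b,0] else ".")) for b in range(min(u)-8,max(u)+12)))
w=np.array([[x,y,.021] for x,y in((.099,.074),(.054,.074),(.054,.029),(.099,.029))])
print(proj("scene",o+w@B.T).round(1).tolist(), min(u)-8,min(v))
hid=[[x,y,.021] for x in(-.08,-.04,0,.04,.08) for y in(-.06,-.03,.03,.06)]
for q,px in zip(hid,proj("scene",o+np.array(hid)@B.T)): print(q[:2],im[int(px[1]),int(px[0])].tolist(),end="; ")
E
```

```text
lowest z 0.1848690994183198
266
0.021 [-354. -109.] [97. 63.]
0.013 [-355. -113.] [100.  60.]
..................................................................................................................................................................................................................................#..................
..................................................................................................................................................................................................................................#..................
..........................................................................................................................................................................................................b......................##..................
.................................................................................................................................................................................................................................#...................
......................
[... 28228 characters left out ...]
.........................................bbbbbbbbbbbbbbbbbbbbbbb
[[313.6, 203.7], [334.3, 199.1], [332.2, 178.1], [311.8, 182.9]] 305 60
[-0.08, -0.06] [82, 82, 77]; [-0.08, -0.03] [26, 26, 24]; [-0.08, 0.03] [82, 82, 79]; [-0.08, 0.06] [81, 82, 78]; [-0.04, -0.06] [82, 82, 76]; [-0.04, -0.03] [25, 25, 27]; [-0.04, 0.03] [145, 146, 139]; [-0.04, 0.06] [143, 144, 136]; [0, -0.06] [82, 83, 78]; [0, -0.03] [26, 26, 26]; [0, 0.03] [145, 147, 138]; [0, 0.06] [146, 148, 139]; [0.04, -0.06] [24, 24, 25]; [0.04, -0.03] [21, 21, 22]; [0.04, 0.03] [145, 147, 138]; [0.04, 0.06] [149, 150, 141]; [0.08, -0.06] [24, 25, 25]; [0.08, -0.03] [26, 27, 27]; [0.08, 0.03] [47, 84, 60]; [0.08, 0.06] [14, 43, 27];
```

The silhouettes show all three sticks packed against each other in the red corner. The rest of the visible floor is bare, and the tote's lowest point is 185 mm above the table. I hand the job in.

```bash
python3 -c "
from cell import manip; print(manip.sign_off())"
```

```text
the job is handed in; nothing more can be done
None
```

The job is handed in: the long stick lies flat in its row gap, and the tote is held up, tilted 32° and still, with all three short sticks together in the red corner.

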